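# Load the mould tray under the biscuit press and click its lock shut

### The arm

A 7-joint arm with a two-finger parallel gripper is mounted at the origin on the work surface. World frame = base frame: x ahead of the robot, y to its left, z up, the work surface at z = 0. Lengths are in m, angles in rad, forces in N, time in s.
With the tool pointing down it reaches from about 0.35 to 0.9 m from the base axis. Payload 7.2 kg.
Tool frame: the origin (TCP) lies midway between the tips of the shut fingers; the grasp point (between the pads) lies robot.grip_depth behind it (robot.grip_depth is the distance from the TCP to the grasp point, in m); z points along the fingers, y is the line along which they close (so a half turn about z gives the same grasp; the last joint's range is limited). The gripper opens to 85 mm and grips with 20 to 120 N. Pads are 22 mm wide; open, the fingers measure 114 mm over their backs; the gripper's body (76 mm by 85 mm) begins 54 mm behind the grasp point. The pads swing forward as they close: fully open they stand 13 mm farther back than shut.
Start: joints at [-1.405, 0.411, -0.013, 1.596, 0.006, 1.134, -0.082], TCP at [0.145, 0.608, 0.231] pointing down, gripper open.
Joint ranges: [-2.95, 2.95], [-0.29, 1.99], [-1.47, 1.44], [0.14, 2.54], [-1.03, 4.17], [0.13, 1.85], [-2.86, 2.86]. Speed limits (rad/s): [2.39, 2.39, 3.01, 3.01, 3.14, 3.14, 3.14].

### API

Orientations are given as [roll, pitch, yaw] about the fixed x, y, z axes, in that order (R = Rz(yaw) Ry(pitch) Rx(roll)).
In Python, from rig import robot, cams, job, look_for gives the robot as it stands. The module is installed in compiled form; this text tells all that it offers.
- The arm moves only by the tool send_rows, never from a script. Its arguments are lists of equal length, an entry for each row: "offset": the shift along the tool's x, y, z in units of 40 mm (1.0 is 40 mm), a list of three; "spin": the turn about the tool's z in units of 5 degrees (1.0 is 5 degrees); "jaw": the closure, from 0 (fully open) to 1 (shut). A call has 1 to 5 rows; each row shifts and turns the commanded pose from where the row before left it, along the tool's axes as they then stand; what a row does not reach is not made up. A row lasts 1/10 s, in which the tool goes at most 50 mm and 8.59 degrees, less where a joint would pass 70% of its speed; a pose out of reach is approached as far as the arm can. A call is refused whole if a number of a shift passes 1 or a number of a turn 1, either way. A call with a gripper value outside its range is refused whole. The fingers move at their own pace and stop on an object; "grip_force" is the grip in N (left out, the last holds). Time passes only in rows, so rows that do not move let the fingers close. It gives the time, the measured TCP pose, the force, the opening and the grip force at its end, in the units of the state.
- robot.state(): the state, without advancing time (a new reading comes with each control period).
- cams.get_image(name): name is "scene" or "top" or "wrist"; returns a dict with "color" (400x640x3 uint8, red, green, blue), "range_z" (400x640 float32, m along the optical axis (not along the pixel's ray), 0 where there is no reading), "fov_y" (degrees; the focal length in pixels is half the picture's height over the tangent of half this angle, whatever the lens; pixels are square), "cx", "cy" (the principal point, pixels), "dist" ([k1, k2, p1, p2, k3] as OpenCV has them; the pictures are not rectified), "view" (4x4, takes a point from world to camera coordinates); the wrist camera has in their place "hand_eye" (4x4, takes a point from camera to tool coordinates, whose origin is the TCP and whose axes are the flange's). Camera axes: x right, y down, z forward; pixel columns grow to the right and rows downward; lengths in m; the calibration is good to about 2 mm. A picture is of the moment at which its call begins: read the wrist's pose just before it.
- job.hand_in(): hands the job in; it is judged then, once.
Trained networks look in the newest picture that a camera, given by its name, has taken for a name from the list of things; names that differ only in an ending like _2 or _b are one class to them, and where a whole thing is asked for, a point or a joint stands for the part that bears it (a point fixed in the world has none). Each returns a list of dicts, best first, with "conf" (0 to 1); they miss things now and then, are a little off and sometimes report something else, mostly with a low value. They report only what shows in the picture. A call takes as long as a camera call. They do not tell look-alikes from the thing itself.
- look_for(target, camera): "rect" ([left, top, width, height] in pixels, round what is visible of it).
The state is a dict: "time": time; "joints": joint angles; "joint_vel": joint speeds; "joint_torque": joint torques, N m; "position": TCP position; "eef_rot": TCP orientation; "ft_force": force on the tool from outside, world axes, zero at the start; "ft_torque": the same for the moment, N m; "gripper_width": opening from 0.0 (shut) to 1.0 (fully open); "gripper_force": force on a finger pad.
Only numpy, scipy, OpenCV 4.12 (cv2) and the standard library are available. Lean on these libraries where they do the work, as an engineer would, in place of code of your own. Each camera call takes 0.05 s, during which the arm holds its last target. There are 200 camera calls.

### The job

Push the mould tray of biscuits along its rails under the hand press until it is fully home against the stop at the back, keeping it flat. Then turn the black wing knob clockwise until it clicks past its detent and its yellow bar lies right across behind the tray, locking it in. Leave the cutter, jar, bowl, mug and spatula where they are.

Things in the scene. Friction and masses are not known exactly. Their poses are not given: they have to be found in the camera images.
- press: Fixed hand press for biscuits on an aluminium base plate 380 x 335 x 12 mm (x -220 to +160, y -170 to +165 mm in its frame). Origin on the table under the plate; x = the way the tray goes in (roughly away from the robot), y to the left of that, z up. The tray is home when its origin is at x = +50, y = 0, z = 12 mm in this frame, its rear edge then at x = -30.
- rail_mouth (a point): Middle of the lane on the plate's top (12 mm above the table) where the two steel rails begin, at (0, 0, 12) mm in the press frame. Rails 12 mm high, inner faces 156 mm apart, run from here to x = +150 (the stop face is at x = +130); in front of them, from x = -100 to 0, flared guides widen the mouth to 196 mm.
- arch (a point): Middle of the top of the blue arch's beam over the rails, at (92, 0, 203) mm in the press frame. The arch spans x = +50 to +135 and y = -117 to +117 mm, a black cap on it reaches 236 mm above the table, and its stamp head hangs down to 62 mm above the table.
- tray: Loose mould tray, steel with red liner and nine cream biscuits fixed in it, 160 (x) x 150 (y) x 28 mm, front corners bevelled, 0.5 to 1 kg; origin under its centre, x forward into the press. Starts flat on the plate in front of the rails, slightly off and skewed. At the middle of its rear (-x) edge stands a green tab 60 mm wide, 8 mm thick, its top 60 mm above the tray's underside.
- tray_tab (a point): Middle of the rear face of the tray's green tab, 45 mm above the tray's underside: the place to push; axes as the tray's.
- knob (a joint): Lock knob angle: 0 = open (yellow bar and red end point to the press's -x), grows clockwise seen from above, end stop 1.57 = locked (they point to the press's +y, behind the tray). Starts at 0.05 to 0.25, where friction holds it; beyond, a spring detent resists with up to 0.45 N m to its crest, then past about 1.27 it snaps by itself to the stop. Left short of the crest it springs back.
- knob_hub (a point): On the knob's vertical axis, mid-height of its wing grip, at (-45, -130, 86) mm in the press frame. The wing is a black bar 130 mm long, 18 mm thick, 30 mm high (71 to 101 mm above the table), centred on the axis, one end red. Below it, 27 to 39 mm above the table, is the yellow locking bar, 20 mm wide, reaching 100 mm from the axis on the red end's side.
- knob_end (a point): Middle of the end face of the wing's red end, 65 mm from the hub; it turns with the knob.
- cutter: Loose steel ring cutter, 56 mm wide, 40 mm high, upright on the press's plate left of the tray; origin under its centre. Leave it alone.
- jar: Loose glass jar, 68 mm wide, 110 mm high; origin under its centre. Leave it alone.
- bowl: Loose terracotta bowl, 110 mm wide, 60 mm high; origin under its centre. Leave it alone.
- mug: Loose white mug, 80 mm wide, 90 mm high, on the table left of the press; origin under its centre. Leave it alone.
- spatula: Loose spatula 240 mm long lying on the table right of the press; origin under it. Leave it alone.
Not all that is in view belongs to the job. Several things have the shape of the tray; the one meant has the colours described above.

How it is judged:
By the outcome, as a careful person would: the job done as asked, in the order asked, and still so for the second after the job is handed in, with the robot touching nothing.
It also fails if it takes over 48 s, if anything falls off the work surface, if the arm or the gripper's body presses on something with over 40 N, if the wrist force passes 120 N, or if a joint passes its speed limit or range.

## Working session

There is one attempt and no reset: what is moved stays moved. The work goes in short steps, Python scripts to look and compute and a tool call to move; the robot and the scene stay as the last step left them, time stands still between calls to the robot, and variables do not carry over. Pictures are saved under pics/ and viewed, at most 10 in all, crops included, and the job is handed in when it is done.

Besides the shell and the picture viewer there is one more tool, called after ">>>" as name(argument=value, ...) on one line, values as JSON. send_rows: Moves the arm, as the interface text tells. Its arguments: {"type":"object","properties":{"offset":{"type":"array"},"spin":{"type":"array"},"jaw":{"type":"array"},"grip_force":{"type":"number"}},"required":["offset","spin","jaw"]}

```bash
mkdir -p pics; ls; cat > h.py <<'E'
import numpy as np, cv2
from rig import robot, cams, job, look_for
from scipy.spatial.transform import Rotation as R
def K(im):
    f=200/np.tan(np.radians(im["fov_y"])/2)
    return np.array([[f,0,im["cx"]],[0,f,im["cy"]],[0,0,1]])
def T_wc(im,st=None):
    if "view" in im: return np.linalg.inv(np.array(im["view"]))
    T=np.eye(4); T[:3,:3]=R.from_euler('xyz',st["eef_rot"]).as_matrix(); T[:3,3]=st["position"]
    return T@np.array(im["hand_eye"])
def cloud(im,st=None):
    v,u=np.mgrid[0:400,0:640]
    p=cv2.undistortPoints(np.stack([u,v],-1).reshape(-1,1,2).astype(np.float64),K(im),np.array(im["dist"])).reshape(400,640,2)
    z=im["range_z"]; P=np.dstack([p*z[...,None],z,np.ones_like(z)])
    W=(P@T_wc(im,st).T)[...,:3]; W[z==0]=np.nan
    return W
def save(n,c): cv2.imwrite(f"pics/{n}.png",c[...,::-1])
E
python3 - <<'E'
from h import *
s=robot.state(); print({k:np.round(v,3).tolist() for k,v in s.items()}, robot.grip_depth)
for n in("scene","top"):
    im=cams.get_image(n); save(n+"0",im["color"]); np.savez(n+"0.npz",c=im["color"],w=cloud(im))
    print(n,T_wc(im).round(2).tolist())
    for t in("tray","press","knob","tray_tab","knob_end"): print(t,[(np.round(d["rect"]).tolist(),round(d["conf"],2)) for d in look_for(t,n)[:3]])
E
```

```text
pics
{'time': 0.0, 'joints': [-1.405, 0.412, -0.013, 1.597, 0.006, 1.134, -0.082], 'joint_vel': [0.001, -0.0, -0.0, 0.002, 0.002, 0.001, -0.0], 'joint_torque': [-0.0, -60.06, 0.682, -29.94, 0.014, 0.01, -0.0], 'position': [0.145, 0.607, 0.23], 'eef_rot': [-3.14, 0.0, 2.908], 'ft_force': [0.664, -0.609, -0.252], 'ft_torque': [-0.024, 0.055, -0.019], 'gripper_force': 0.0, 'gripper_width': 1.0} 0.0187
scene [[-0.75, 0.46, -0.47, 1.14], [0.66, 0.54, -0.52, 0.72], [0.01, -0.7, -0.71, 1.04], [0.0, 0.0, 0.0, 1.0]]
tray [([255.0, 182.0, 77.0, 64.0], 0.84), ([294.0, 123.0, 64.0, 49.0], 0.78), ([420.0, 217.0, 75.0, 69.0], 0.77)]
press [([177.0, 170.0, 181.0, 140.0], 0.59)]
knob [([230.0, 172.0, 43.0, 28.0], 0.9), ([182.0, 168.0, 178.0, 141.0], 0.59), ([184.0, 164.0, 22.0, 26.0], 0.44)]
tray_tab [([298.0, 123.0, 63.0, 49.0], 0.81), ([419.0, 216.0, 77.0, 69.0], 0.7), ([258.0, 184.0, 72.0, 59.0], 0.62)]
knob_end [([231.0, 170.0, 37.0, 31.0], 0.82), ([179.0, 168.0, 184.0, 143.0], 0.34)]
top [[-0.0, -0.99, 0.11, 0.44], [-1.0, 0.0, -0.03, 0.09], [0.03, -0.11, -0.99, 1.16], [0.0, 0.0, 0.0, 1.0]]
tray [([322.0, 171.0, 68.0, 69.0], 0.92), ([130.0, 156.0, 79.0, 75.0], 0.84), ([172.0, 272.0, 67.0, 70.0], 0.77)]
press [([282.0, 93.0, 141.0, 164.0], 0.92)]
knob [([397.0, 146.0, 16.0, 65.0], 0.84)]
tray_tab [([174.0, 270.0, 64.0, 73.0], 0.88), ([326.0, 175.0, 62.0, 65.0], 0.83), ([128.0, 149.0, 82.0, 81.0], 0.71)]
knob_end []
```

View pics/top0.png

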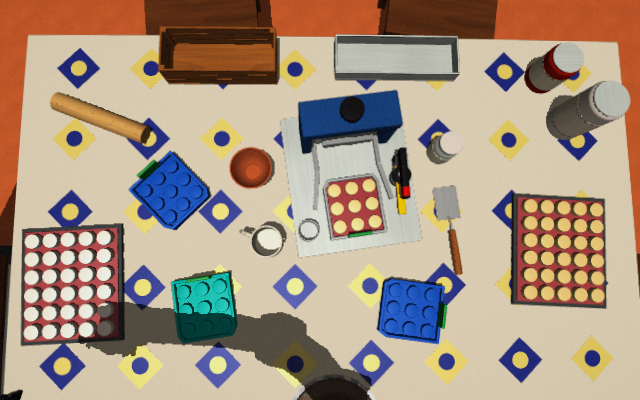

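View pics/scene0.png

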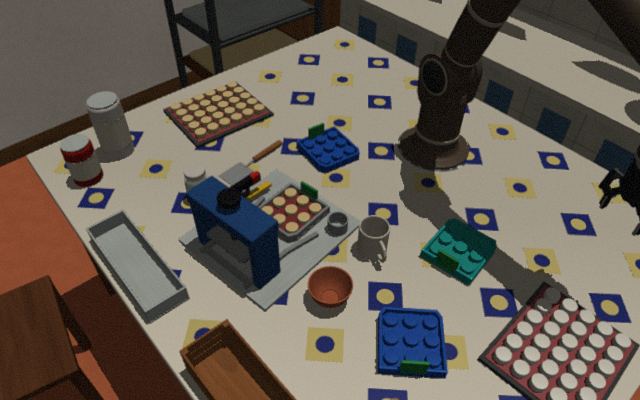

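The top view shows the press centred near (350,175). The tray is at (355,207) with its tab at (359,233), the wing is at (402,170) with its red end at (405,188), and the cutter is at (309,229). Next I'll measure these.

```bash
python3 - <<'E'
import numpy as np,cv2
for n,box in(("top",(270,80,435,270)),("scene",(170,160,365,320))):
    d=np.load(n+"0.npz"); c=d["c"].astype(int); w=d["w"]
    m=np.zeros((400,640),bool); m[box[1]:box[3],box[0]:box[2]]=1
    hsv=cv2.cvtColor(d["c"],cv2.COLOR_RGB2HSV).astype(int); H,S,V=hsv[...,0],hsv[...,1],hsv[...,2]
    z=w[...,2]
    def rep(nm,k):
        k=k&m&np.isfinite(z)
        if k.sum()<5: print(n,nm,k.sum());return
        p=w[k]; r=cv2.minAreaRect(p[:,:2].astype(np.float32)*1000)
        print(n,nm,k.sum(),p.mean(0).round(3),"z",np.percentile(p[:,2],[5,50,95]).round(3),np.round(r[0]),np.round(r[1]),round(r[2],1))
    rep("blue",(H>100)&(H<125)&(S>150)&(z>.17))
    rep("green",(H>45)&(H<85)&(S>120)&(z>.03))
    rep("yellow",(H>22)&(H<32)&(S>170)&(z>.02)&(z<.05))
    rep("black",(V<60)&(z>.06)&(z<.12))
    rep("redend",((H<6)|(H>174))&(S>180)&(z>.06)&(z<.12))
    rep("tray",((H<8)|(H>170))&(S>90)&(z>.02)&(z<.06))
    rep("plate",(z>.006)&(z<.018)&(S<60))
c=np.load("top0.npz")["c"][80:270,270:450]; cv2.imwrite("pics/topc.png",cv2.resize(c,None,fx=3,fy=3,interpolation=3)[...,::-1])
E
```

```text
top blue 3275 [ 0.749 -0.027  0.201] z [0.188 0.202 0.205] [755. -29.] [ 83. 231.] 7.9
top green 75 [ 0.493 -0.07   0.072] z [0.068 0.072 0.077] [ 566. -119.] [ 45. 235.] 56.3
top yellow 167 [ 0.573 -0.178  0.038] z [0.032 0.038 0.042] [ 582. -179.] [85. 18.] 4.7
top black 724 [ 0.678 -0.117  0.09 ] z [0.067 0.093 0.106] [670. -68.] [323. 219.] 30.7
top redend 90 [ 0.591 -0.176  0.097] z [0.082 0.1   0.103] [ 612. -177.] [72. 17.] 1.9
top tray 1321 [ 0.559 -0.056  0.026] z [0.023 0.026 0.031] [560. -56.] [144. 135.] 8.5
top plate 8769 [ 0.604 -0.028  0.012] z [0.008 0.012 0.016] [657. -57.] [452. 526.] 89.6
scene blue 2655 [ 0.764 -0.008  0.2  ] z [0.18  0.203 0.206] [757. -27.] [ 86. 234.] 7.5
scene green 166 [ 0.514 -0.067  0.073] z [0.042 0.062 0.228] [635. -95.] [299. 153.] 6.8
scene yellow 114 [ 0.581 -0.176  0.039] z [0.034 0.04  0.044] [ 583. -178.] [82. 19.] 5.7
scene black 1813 [ 0.738 -0.03   0.089] z [0.065 0.092 0.113] [638. -27.] [317. 545.] 7.2
scene redend 76 [ 0.595 -0.174  0.095] z [0.079 0.097 0.105] [ 619. -169.] [82. 22.] 12.0
scene tray 644 [0.585 0.032 0.032] z [0.024 0.029 0.054] [588.  74.] [418. 142.] 70.3
scene plate 5400 [ 0.658 -0.     0.013] z [0.007 0.013 0.017] [646. -74.] [578. 588.] 49.5
```

View pics/topc.png

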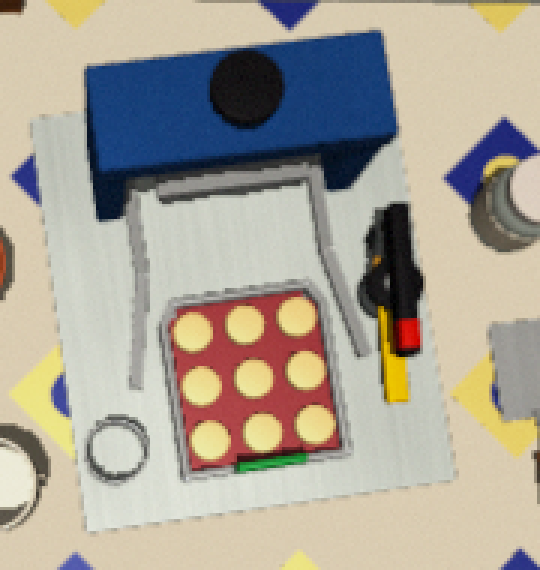

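The press is consistent across both cameras: yaw about 7.7°, origin about (0.665,-0.040). Next I'll move towards the rear of the tray, high up, and measure with the wrist camera.

```bash
cat >> h.py <<'E'
def plan(targets):
    """targets: (pos, yaw_deg, rows); prints tool-frame shift/turn per row, from the measured pose"""
    s=robot.state(); p=np.array(s["position"]); y=np.degrees(s["eef_rot"][2])
    for tp,ty,n in targets:
        tp=np.array(tp); d=(ty-y+180)%360-180; dp=(tp-p)/n; out=[]
        for i in range(n):
            Rm=R.from_euler('xyz',[180,0,y+d*i/n],degrees=True).as_matrix()
            out.append((Rm.T@dp/.04).round(3).tolist())
        print(n,"spin",round(-d/5/n,3),out[0] if abs(d)<.5 else out); p=tp; y=ty
    print({k:np.round(s[k],3).tolist() for k in("time","position","eef_rot","ft_force")})
E
python3 -c "
from h import *
plan([((.2,.5,.28),187.7,5),((.46,-.075,.30),187.7,17)])"
```

```text
5 spin -0.844 [[-0.394, -0.461, -0.243], [-0.358, -0.489, -0.243], [-0.322, -0.514, -0.243], [-0.283, -0.536, -0.243], [-0.243, -0.556, -0.243]]
17 spin -0.0 [-0.266, -0.889, -0.029]
{'time': 0.6, 'position': [0.145, 0.608, 0.231], 'eef_rot': [3.142, 0.0, 2.908], 'ft_force': [-0.018, 0.471, 0.477]}
```

>>> send_rows(offset=[[-0.4,-0.46,-0.24],[-0.36,-0.49,-0.24],[-0.32,-0.51,-0.24],[-0.28,-0.54,-0.24],[-0.24,-0.56,-0.24]], spin=[-0.84,-0.84,-0.84,-0.84,-0.84], jaw=[0,0,0,0,0])

```text
time: 1.1
position: [0.2004, 0.4988, 0.2797]
eef_rot: [3.141, 0.0, -3.006]
ft_force: [0.3, 0.3, 0.4]
gripper_width: 0.998
gripper_force: 0.0
```

>>> send_rows(offset=[[-0.27,-0.89,-0.03],[-0.27,-0.89,-0.03],[-0.27,-0.89,-0.03],[-0.27,-0.89,-0.03],[-0.27,-0.89,-0.03]], spin=[0,0,0,0,0], jaw=[0,0,0,0,0])

```text
time: 1.6
position: [0.2775, 0.3291, 0.2856]
eef_rot: [3.141, 0.0, -3.009]
ft_force: [0.5, -0.5, -0.4]
gripper_width: 0.999
gripper_force: 0.0
```

>>> send_rows(offset=[[-0.27,-0.89,-0.03],[-0.27,-0.89,-0.03],[-0.27,-0.89,-0.03],[-0.27,-0.89,-0.03],[-0.27,-0.89,-0.03]], spin=[0,0,0,0,0], jaw=[0,0,0,0,0])

```text
time: 2.1
position: [0.3546, 0.1597, 0.2916]
eef_rot: [3.141, 0.001, -3.009]
ft_force: [1.1, 0.1, -0.2]
gripper_width: 0.999
gripper_force: 0.0
```

>>> send_rows(offset=[[-0.27,-0.89,-0.03],[-0.27,-0.89,-0.03],[-0.27,-0.89,-0.03],[-0.27,-0.89,-0.03],[-0.27,-0.89,-0.03]], spin=[0,0,0,0,0], jaw=[0,0,0,0,0])

```text
time: 2.6
position: [0.4316, -0.0096, 0.2977]
eef_rot: [3.141, 0.001, -3.009]
ft_force: [1.1, 1.4, 0.1]
gripper_width: 1.001
gripper_force: 0.0
```

>>> send_rows(offset=[[-0.27,-0.89,-0.03],[-0.27,-0.89,-0.03],[0,0,0]], spin=[0,0,0], jaw=[0,0,0.5])

```text
time: 2.9
position: [0.4632, -0.0805, 0.3003]
eef_rot: [-3.139, 0.002, -3.015]
ft_force: [-0.3, 0.2, -0.6]
gripper_width: 0.858
gripper_force: 0.0
```

```bash
python3 - <<'E'
from h import *
s=robot.state(); im=cams.get_image("wrist"); save("w1",im["color"]); np.savez("w1.npz",c=im["color"],w=cloud(im,s))
print({k:np.round(v,3).tolist() for k,v in s.items()}); print(T_wc(im,s).round(3))
E
```

```text
{'time': 2.9, 'joints': [-0.532, 0.071, 0.647, 1.891, -0.044, 1.192, 1.827], 'joint_vel': [-0.039, -0.027, -0.077, 0.04, -0.002, 0.014, -0.101], 'joint_torque': [0.434, -27.182, 2.078, -31.459, -0.166, -0.173, 1.24], 'position': [0.463, -0.081, 0.3], 'eef_rot': [-3.139, 0.002, -3.015], 'ft_force': [-0.25, 0.247, -0.592], 'ft_torque': [-0.057, -0.004, 0.045], 'gripper_force': 0.0, 'gripper_width': 0.858}
[[-0.126  0.955  0.269  0.396]
 [ 0.992  0.122  0.031 -0.09 ]
 [-0.003  0.271 -0.963  0.443]
 [ 0.     0.     0.     1.   ]]
```

View pics/w1.png

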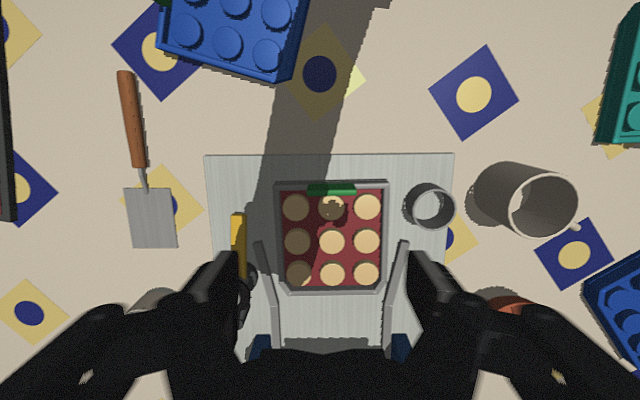

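The wrist view shows the plate's rear edge at row 154, between columns 205 and 454. The tray spans columns 275–389 and rows 182–293, with its tab at (331,189), and the guides and rails are at (262,245) and (403,245). I'll extract positions from the cloud.

```bash
cat > m.py <<'E'
from h import *
def measure(c,w,po=np.array([.665,-.040]),yaw=7.7):
    hsv=cv2.cvtColor(c,cv2.COLOR_RGB2HSV).astype(int); H,S,V=hsv[...,0],hsv[...,1],hsv[...,2]
    z=w[...,2]; a=np.radians(yaw); Rm=np.array([[np.cos(a),np.sin(a)],[-np.sin(a),np.cos(a)]])
    q=np.dstack([(w[...,:2]-po)@Rm.T,z])*1000
    x,y=q[...,0],q[...,1]
    def ln(nm,k,ax):  # edge line: coordinate ax vs other, robust
        pass
    # plate edges by rows/cols of image: extremes per bin in press frame
    k=(q[...,2]>7)&(q[...,2]<17)&(S<70)&(abs(x)<240)&(abs(y)<190)
    P=q[k]
    def edge(P,ax,sgn,lo,hi,step=6):
        o=1-ax; b=[]
        for t in np.arange(lo,hi,step):
            s=P[(P[:,o]>=t)&(P[:,o]<t+step)]
            if len(s)>5: b.append((t+step/2,sgn*np.percentile(sgn*s[:,ax],99)))
        b=np.array(b); f=np.polyfit(b[:,0],b[:,1],1); r=abs(b[:,1]-np.polyval(f,b[:,0])); b=b[r<=np.percentile(r,70)]; f=np.polyfit(b[:,0],b[:,1],1)
        return round(np.polyval(f,(lo+hi)/2),1),round(np.degrees(np.arctan(f[0])),2),len(b)
    print("plate rear(-220)",edge(P,0,-1,-150,150)," left(165)",edge(P,1,1,-200,-50)," right(-170)",edge(P,1,-1,-200,-100))
    lane=(x>-215)&(x<60)&(abs(y)<95)
    g=(H>45)&(H<85)&(S>120)&(q[...,2]>45)&lane
    print("tab",g.sum(),np.percentile(q[g],[2,50,98],axis=0).round(1).tolist())
    t=(((H<8)|(H>172))&(S>120)&(q[...,2]>20)&(q[...,2]<50)&lane).astype(np.uint8)
    b=((H>8)&(H<25)&(S>60)&(q[...,2]>20)&(q[...,2]<55)&lane)
    T=q[(t>0)|b]; print("liner z",np.median(T[:,2]).round(1),"rect",[np.round(v,1) for v in cv2.minAreaRect(T[:,:2].astype(np.float32))])
    r=T; print("L/R/rear/front",edge(T,1,1,-150,-70),edge(T,1,-1,-150,-70),edge(T,0,-1,-50,50),edge(T,0,1,-40,40))
    return q,H,S,V
E
python3 - <<'E'
from m import *
d=np.load("w1.npz"); print("wrist"); measure(d["c"],d["w"])
d=np.load("top0.npz"); print("top"); measure(d["c"],d["w"])
E
```

```text
wrist
plate rear(-220) (np.float64(-218.2), np.float64(-0.08), 35)  left(165) (np.float64(155.3), np.float64(1.23), 17)  right(-170) (np.float64(-172.1), np.float64(-0.77), 12)
tab 557 [[-214.5, -71.1, 46.7], [-185.3, -1.9, 72.4], [-179.6, 44.4, 382.5]]
liner z 39.1 rect [array([-105.2,   -3.3]), array([144.3, 133.8]), np.float64(1.3)]
L/R/rear/front (np.float64(61.9), np.float64(0.46), 10) (np.float64(-65.7), np.float64(0.13), 10) (np.float64(-167.7), np.float64(-6.78), 12) (np.float64(-36.1), np.float64(-2.27), 10)
top
plate rear(-220) (np.float64(-217.0), np.float64(0.13), 35)  left(165) (np.float64(160.0), np.float64(0.65), 17)  right(-170) (np.float64(-169.9), np.float64(-0.52), 12)
tab 71 [[-185.8, -28.6, 64.9], [-182.0, 0.3, 71.4], [-178.5, 26.9, 74.9]]
liner z 27.8 rect [array([-105.9,   -1.6]), array([143.8, 134.4]), np.float64(1.0)]
L/R/rear/front (np.float64(62.9), np.float64(0.61), 10) (np.float64(-66.1), np.float64(0.06), 10) (np.float64(-175.6), np.float64(-1.2), 12) (np.float64(-35.8), np.float64(-0.73), 10)
```

```bash
python3 - <<'E'
from m import *
import io,contextlib
for n in("w1","top0","scene0"):
    d=np.load(n+".npz")
    with contextlib.redirect_stdout(io.StringIO()): q,H,S,V=measure(d["c"],d["w"])
    x,y,z=q[...,0],q[...,1],q[...,2]
    for nm,s in(("L",1),("R",-1)):
        k=(z>19)&(z<29)&(S<70)&(x>8)&(x<45)&(s*y>65)&(s*y<105); print(n,"rail",nm,k.sum(),np.percentile(y[k],[5,50,95]).round(1) if k.sum() else "")
    k=(z>92)&(z<108)&(V<70)&(abs(x+45)<62)&(abs(y+130)<35)
    if k.sum(): print("wing",k.sum(),np.median(z[k]),cv2.minAreaRect(q[k][:,:2].astype(np.float32)))
    k=((H<6)|(H>174))&(S>180)&(z>92)&(z<108)&(y<-90)
    if k.sum(): print("red",k.sum(),q[k].mean(0).round(1))
    k=(H>20)&(H<32)&(S>170)&(z>30)&(z<46)&(x>-180)&(y<-90)
    if k.sum(): print("yel",k.sum(),q[k].mean(0).round(1),q[k][:,0].min(),cv2.minAreaRect(q[k][:,:2].astype(np.float32)))
    k=(H>100)&(H<125)&(S>150)&(z>190)&(z<212)
    if k.sum(): print("arch",cv2.minAreaRect(q[k][:,:2].astype(np.float32)))
E
```

```text
w1 rail L 192 [74.1 79.5 85.4]
w1 rail R 183 [-93.9 -88.4 -82.8]
wing 145 99.39619466323107 ((-12.815479278564453, -130.91915893554688), (7.268389701843262, 46.86884307861328), 85.99050903320312)
yel 294 [-114.9 -127.    38.4] -144.50243282373307 ((-97.54782104492188, -128.66490173339844), (16.518110275268555, 93.22663879394531), 85.79736328125)
top0 rail L 65 [76.4 81.8 87.4]
top0 rail R 62 [-91.9 -86.1 -81.1]
wing 263 100.25219705706957 ((-44.75388717651367, -132.04739379882812), (19.27725601196289, 123.4061050415039), 85.12704467773438)
red 137 [  33.8 -329.3  101.6]
yel 169 [-108.3 -124.3   38.2] -144.01731780212359 ((-100.0615234375, -126.9081802368164), (18.07131576538086, 87.31573486328125), 86.955078125)
arch ((91.19171142578125, -0.8744125366210938), (83.31670379638672, 231.53443908691406), 0.2961784601211548)
scene0 rail L 34 [75.7 83.5 87.6]
scene0 rail R 0 
wing 140 101.34058652784172 ((-58.89392852783203, -129.88540649414062), (22.90532684326172, 89.13624572753906), 86.84539794921875)
red 89 [  40.4 -318.   102.3]
yel 142 [-101.4 -123.2   39.3] -141.20888634290725 ((-100.1041259765625, -124.04962158203125), (82.22257232666016, 21.566442489624023), 0.32283344864845276)
arch ((92.96487426757812, 0.02274322509765625), (233.08474731445312, 85.84214782714844), 89.74440002441406)
```

```bash
cat >> h.py <<'E'
PO=np.array([.6665,-.0415]); PY=7.8
def W(x,y,z):
    a=np.radians(PY); return (PO[0]+(x*np.cos(a)-y*np.sin(a))/1000,PO[1]+(x*np.sin(a)+y*np.cos(a))/1000,z/1000)
def Pr(p):
    a=np.radians(PY); d=(np.array(p[:2])-PO)*1000
    return np.round([d[0]*np.cos(a)+d[1]*np.sin(a),-d[0]*np.sin(a)+d[1]*np.cos(a),p[2]*1000],1)
E
python3 -c "
from h import *
print(Pr(robot.state()['position']))
plan([(W(-235,0,150),187.8,5),(W(-235,0,46),187.8,5)])"
```

```text
[-207.1   -8.5  299.8]
5 spin -0.018 [0.14, 0.041, 0.749]
5 spin -0.0 [0.0, -0.0, 0.52]
{'time': 2.95, 'position': [0.462, -0.078, 0.3], 'eef_rot': [-3.141, 0.0, -3.013], 'ft_force': [-1.188, -0.047, 0.219]}
```

>>> send_rows(offset=[[0.14,0.04,0.75],[0.14,0.04,0.75],[0.14,0.04,0.75],[0.14,0.04,0.75],[0.14,0.04,0.75]], spin=[-0.02,-0.02,-0.02,-0.02,0], jaw=[0.5,0.5,0.5,0.5,0.5])

```text
time: 3.45
position: [0.4327, -0.0703, 0.1487]
eef_rot: [3.141, 0.001, -3.0]
ft_force: [-0.4, 0.7, -0.3]
gripper_width: 0.503
gripper_force: 0.0
```

>>> send_rows(offset=[[0,0,0.52],[0,0,0.52],[0,0,0.52],[0,0,0.52],[0,0,0.5]], spin=[0,0,0,0,0], jaw=[0.5,0.5,0.5,0.5,0.5])

```text
time: 3.95
position: [0.433, -0.0702, 0.0457]
eef_rot: [3.141, 0.0, -3.0]
ft_force: [0.8, 0.2, 1.2]
gripper_width: 0.5
gripper_force: 0.0
```

```bash
python3 -c "
from h import *
print(Pr(robot.state()['position']))
plan([(W(-205,0,46),187.8,1),(W(-80,0,46),187.8,1),(W(-43,0,46),187.8,1)])
im=cams.get_image('wrist'); save('w2',im['color'])"
```

```text
[-235.2    3.2   45.7]
1 spin 0.061 [-0.754, -0.085, -0.008]
1 spin -0.0 [-3.125, -0.0, -0.0]
1 spin -0.0 [-0.925, -0.0, -0.0]
{'time': 3.95, 'position': [0.433, -0.07, 0.046], 'eef_rot': [3.141, 0.0, -3.0], 'ft_force': [0.825, 0.185, 1.205]}
```

View pics/w2.png

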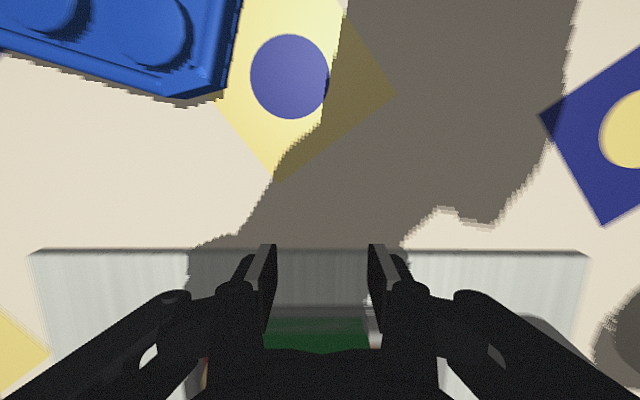

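The fingers stand behind the tab (columns 263–372, row 332), nearly centred on it. I'll correct y slightly and push gently.

>>> send_rows(offset=[[-0.2,-0.085,0],[-0.25,0,0],[-0.2,0,0],[-0.2,0,0],[-0.2,0,0]], spin=[0.06,0,0,0,0], jaw=[0.5,0.5,0.5,0.5,0.5])

```text
time: 4.5
position: [0.4756, -0.069, 0.0468]
eef_rot: [3.141, -0.001, -3.007]
ft_force: [-3.5, -0.6, 2.4]
gripper_width: 0.498
gripper_force: 2.0
```

>>> send_rows(offset=[[-0.25,0,0],[-0.25,0,0],[-0.25,0,0],[-0.25,0,0],[-0.25,0,0]], spin=[0,0,0,0,0], jaw=[0.5,0.5,0.5,0.5,0.5])

```text
time: 5.0
position: [0.5256, -0.0626, 0.0464]
eef_rot: [3.142, -0.0, -3.007]
ft_force: [-3.1, -0.6, 3.1]
gripper_width: 0.499
gripper_force: 1.8
```

```bash
python3 - <<'E'
from m import *
print(Pr(robot.state()['position']), robot.state()["eef_rot"],robot.state()["ft_force"])
im=cams.get_image('top'); save('t3',cv2.resize(im['color'][80:270,270:450],None,fx=3,fy=3)); measure(im["color"],cloud(im))
E
```

```text
[-142.4   -1.8   46.4] [ 3.14159191e+00 -2.04651000e-04 -3.00716240e+00] [-3.14624905 -0.60243505  3.10896321]
plate rear(-220) (np.float64(-111.0), np.float64(-47.06), 34)  left(165) (np.float64(160.4), np.float64(0.69), 17)  right(-170) (np.float64(-76.4), np.float64(72.75), 12)Traceback (most recent call last):
  File "<stdin>", line 3, in <module>
  File "m.py", line 22, in measure
    print("tab",g.sum(),np.percentile(q[g],[2,50,98],axis=0).round(1).tolist())
                        ~~~~~~~~~~~~~^^^^^^^^^^^^^^^^^^^^^^^
    return _quantile_unchecked(
        a, q, axis, out, overwrite_input, method, keepdims, weights)
    return _ureduce(a,
                    func=_quantile_ureduce_func,
    ...<5 lines>...
                    overwrite_input=overwrite_input,
                    method=method)
    r = func(a, **kwargs)
    result = _quantile(arr,
                       quantiles=q,
    ...<2 lines>...
                       out=out,
                       weights=wgt)
    slices_having_nans = np.isnan(arr[-1, ...])
                                  ~~~^^^^^^^^^
IndexError: index -1 is out of bounds for axis 0 with size 0
```

View pics/t3.png

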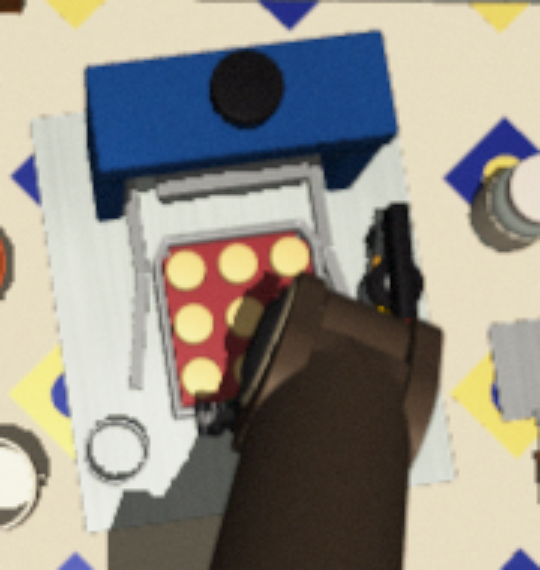

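The tray follows straight and its front is entering the rails, so I'll continue.

>>> send_rows(offset=[[-0.25,0,0],[-0.25,0,0],[-0.25,0,0],[-0.25,0,0],[-0.25,0,0]], spin=[0,0,0,0,0], jaw=[0.5,0.5,0.5,0.5,0.5])

```text
time: 5.55
position: [0.5753, -0.0558, 0.0464]
eef_rot: [-3.142, -0.0, -3.007]
ft_force: [-1.3, -0.6, -1.3]
gripper_width: 0.501
gripper_force: 0.9
```

>>> send_rows(offset=[[-0.25,0,0],[-0.2,0,0],[-0.2,0,0],[-0.2,0,0],[-0.15,0,0]], spin=[0,0,0,0,0], jaw=[0.5,0.5,0.5,0.5,0.5])

```text
time: 6.05
position: [0.6148, -0.0505, 0.0465]
eef_rot: [3.142, 0.0, -3.007]
ft_force: [-2.3, -0.3, 1.6]
gripper_width: 0.499
gripper_force: 1.3
```

```bash
python3 -c "
from h import *
s=robot.state(); print(Pr(s['position']), s['eef_rot'],s['ft_force'])"
```

```text
[-52.5  -1.9  46.5] [ 3.14155966e+00  1.45718952e-04 -3.00702925e+00] [-2.31750714 -0.28472543  1.63722151]
```

>>> send_rows(offset=[[-0.08,0,0],[-0.05,0,0],[-0.05,0,0],[-0.05,0,0],[-0.02,0,0]], spin=[0,0,0,0,0], jaw=[0.5,0.5,0.5,0.5,0.5])

```text
time: 6.55
position: [0.6241, -0.0492, 0.0465]
eef_rot: [3.142, 0.0, -3.007]
ft_force: [-2.4, -1.1, 1.2]
gripper_width: 0.5
gripper_force: 1.5
```

>>> send_rows(offset=[[-0.03,0,0],[-0.03,0,0],[0,0,0]], spin=[0,0,0], jaw=[0.5,0.5,0.5])

```text
time: 6.85
position: [0.6249, -0.0492, 0.0464]
eef_rot: [3.141, -0.003, -3.007]
ft_force: [-8.2, -0.8, 4.6]
gripper_width: 0.5
gripper_force: 3.9
```

>>> send_rows(offset=[[-0.04,0,0],[-0.04,0,0],[0,0,0],[0,0,0]], spin=[0,0,0,0], jaw=[0.5,0.5,0.5,0.5])

```text
time: 7.25
position: [0.6249, -0.0493, 0.0459]
eef_rot: [3.14, -0.009, -3.008]
ft_force: [-18.0, -1.1, 10.9]
gripper_width: 0.504
gripper_force: 8.7
```

```bash
python3 -c "
from h import *
s=robot.state(); print(Pr(s['position']), s['eef_rot'],s['ft_force'])"
```

```text
[-42.3  -2.1  45.9] [ 3.13977626 -0.00872435 -3.00793573] [-18.00301562  -1.08960795  10.90468826]
```

The force rose to 18 N with no further motion, so the tray is home. Next I'll back off, rise, and go over the knob.

>>> send_rows(offset=[[0.1,0,0],[0.2,0,0],[0.6,0,0],[0.7,0,0],[0,0,-0.8]], spin=[0,0,0,0,0], jaw=[0.5,0.5,0.5,0.5,0.5])

```text
time: 7.75
position: [0.5602, -0.0574, 0.0754]
eef_rot: [3.14, -0.008, -3.009]
ft_force: [-0.0, 0.4, -0.4]
gripper_width: 0.503
gripper_force: 0.0
```

>>> send_rows(offset=[[0,0,-1],[0,0,-1],[0,-0.5,-1],[0,-0.5,-1],[0,-0.5,-0.5]], spin=[0,0,0,0,0], jaw=[0.4,0.3,0,0,0])

```text
time: 8.25
position: [0.5758, -0.1176, 0.2628]
eef_rot: [-3.141, 0.007, -3.007]
ft_force: [0.5, -1.2, -0.4]
gripper_width: 0.998
gripper_force: 0.0
```

>>> send_rows(offset=[[0,-0.7,0],[0,-0.7,0],[0,0,0]], spin=[0,0,0], jaw=[0,0,0])

```text
time: 8.55
position: [0.5815, -0.1767, 0.2594]
eef_rot: [-3.139, 0.002, -3.012]
ft_force: [-0.2, -0.8, -0.1]
gripper_width: 0.999
gripper_force: 0.0
```

```bash
python3 - <<'E'
from m import *
s=robot.state(); print(Pr(s['position']),s['eef_rot'])
im=cams.get_image("wrist"); save("w4",im["color"]); w=cloud(im,s); c=im["color"]
hsv=cv2.cvtColor(c,cv2.COLOR_RGB2HSV).astype(int); H,S,V=hsv[...,0],hsv[...,1],hsv[...,2]
a=np.radians(PY); Rm=np.array([[np.cos(a),np.sin(a)],[-np.sin(a),np.cos(a)]]); q=np.dstack([(w[...,:2]-PO)@Rm.T,w[...,2]])*1000
x,y,z=q[...,0],q[...,1],q[...,2]
for nm,k in(("wing",(z>92)&(z<108)&(abs(x+45)<75)&(abs(y+130)<35)),("yel",(H>20)&(H<32)&(S>150)&(z>30)&(z<46)&(x>-180)&(y<-90)),("green",(H>45)&(H<85)&(S>120)&(z>60)&(z<80)&(x>-215)&(abs(y)<80))):
    if k.sum()>4: print(nm,k.sum(),np.percentile(q[k],[2,50,98],axis=0).round(1).tolist(),cv2.minAreaRect(q[k][:,:2].astype(np.float32)))
plan([(W(-45,-130,150),187.8,5)])
E
```

```text
[-102.5 -122.4  259.4] [-3.13867669e+00  2.24631985e-03 -3.01217900e+00]
wing 2155 [[-109.1, -144.0, 97.5], [-52.7, -132.6, 101.2], [13.8, -121.1, 102.8]] ((-46.28887176513672, -132.74673461914062), (18.47916030883789, 129.0579071044922), 85.78487396240234)
yel 554 [[-144.7, -135.2, 37.4], [-125.3, -126.0, 39.4], [-104.9, -117.1, 40.9]] ((-124.17739868164062, -126.05786895751953), (18.08599090576172, 41.82255554199219), 85.68462371826172)
green 502 [[-31.0, -32.3, 60.8], [-29.4, -3.5, 71.5], [-24.5, 24.3, 73.4]] ((-27.675832748413086, -3.613565444946289), (58.983245849609375, 7.140687942504883), 89.58148956298828)
5 spin -0.012 [-0.286, -0.049, 0.544]
{'time': 8.6, 'position': [0.582, -0.174, 0.259], 'eef_rot': [-3.14, 0.002, -3.011], 'ft_force': [0.278, 0.125, -0.0]}
```

View pics/w4.png

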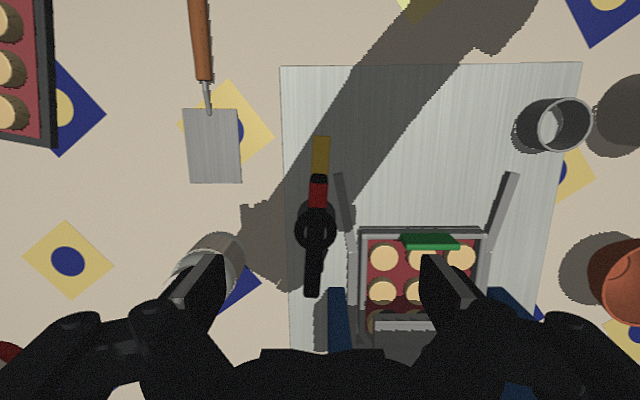

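The tray is home and flat: the tab's rear is at x≈-31 and its top at z 72. The wing hub is at about (316,228), and the measured hub is (-46,-132) with θ≈0.08. The jar sits left of it at (215,265), so I'll check its clearance.

```bash
python3 - <<'E'
from m import *
for n in("top0","scene0"):
    w=np.load(n+".npz")["w"]; a=np.radians(PY); Rm=np.array([[np.cos(a),np.sin(a)],[-np.sin(a),np.cos(a)]]); q=np.dstack([(w[...,:2]-PO)@Rm.T,w[...,2]])*1000
    k=(q[...,2]>60)&(q[...,2]<125)&(q[...,1]<-160)&(q[...,1]>-300)&(abs(q[...,0])<150)
    print(n,k.sum(),np.percentile(q[k],[2,50,98],axis=0).round(0).tolist())
plan([(W(-46,-132,150),183.3,5),(W(-46,-132,66),183.3,4)])
E
```

```text
top0 646 [[-20.0, -282.0, 62.0], [7.0, -246.0, 108.0], [37.0, -223.0, 113.0]]
scene0 446 [[-15.0, -283.0, 68.0], [19.0, -249.0, 107.0], [44.0, -228.0, 114.0]]
5 spin 0.168 [[-0.281, -0.059, 0.544], [-0.282, -0.054, 0.544], [-0.283, -0.05, 0.544], [-0.283, -0.046, 0.544], [-0.284, -0.042, 0.544]]
4 spin -0.0 [0.0, -0.0, 0.525]
{'time': 8.6, 'position': [0.582, -0.174, 0.259], 'eef_rot': [-3.14, 0.002, -3.011], 'ft_force': [0.278, 0.125, -0.0]}
```

The jar edge is about 88 mm from the hub, which is fine with the jaw half open.

>>> send_rows(offset=[[-0.28,-0.06,0.54],[-0.28,-0.05,0.54],[-0.28,-0.05,0.54],[-0.28,-0.05,0.54],[-0.28,-0.04,0.54]], spin=[0.17,0.17,0.17,0.17,0.17], jaw=[0.4,0.4,0.4,0.4,0.4])

```text
time: 9.1
position: [0.6393, -0.1743, 0.1495]
eef_rot: [3.141, 0.001, -3.08]
ft_force: [0.3, 0.4, -0.1]
gripper_width: 0.599
gripper_force: 0.0
```

```bash
python3 - <<'E'
from m import *
s=robot.state(); print(Pr(s['position']))
plan([(W(-46,-132,66),183.3,5)])
E
```

```text
[ -45.  -127.9  149.5]
5 spin 0.009 [0.004, -0.021, 0.418]
{'time': 9.1, 'position': [0.639, -0.174, 0.15], 'eef_rot': [3.141, 0.001, -3.08], 'ft_force': [0.32, 0.39, -0.114]}
```

>>> send_rows(offset=[[0.02,-0.1,0.42],[0,0,0.42],[0,0,0.42],[0,0,0.42],[0,0,0.42]], spin=[0,0,0,0,0], jaw=[0.4,0.4,0.4,0.4,0.4])

```text
time: 9.6
position: [0.6378, -0.18, 0.0656]
eef_rot: [3.141, 0.001, -3.081]
ft_force: [0.5, 1.9, 0.9]
gripper_width: 0.599
gripper_force: 1.2
```

>>> send_rows(offset=[[0,0,0],[0,0,0],[0,0,0],[0,0,0],[0,0,0]], spin=[0,0,0,0,0], jaw=[0.6,0.8,1,1,1], grip_force=50)

```text
time: 10.1
position: [0.6366, -0.1782, 0.0637]
eef_rot: [3.14, -0.004, -3.08]
ft_force: [4.9, 2.2, -25.1]
gripper_width: 0.525
gripper_force: 54.6
```

```bash
python3 - <<'E'
from m import *
s=robot.state(); print(Pr(s['position']),{k:np.round(s[k],2).tolist() for k in("joints","ft_force","ft_torque","eef_rot","gripper_width","gripper_force")})
im=cams.get_image("wrist"); save("w5",im["color"])
E
```

```text
[ -48.1 -131.4   63.7] {'joints': [-0.16, 0.7, 0.54, 1.67, -0.44, 0.9, 2.19], 'ft_force': [4.92, 2.23, -25.05], 'ft_torque': [0.59, -1.07, -0.04], 'eef_rot': [3.14, -0.0, -3.08], 'gripper_width': 0.52, 'gripper_force': 54.6}
```

View pics/w5.png

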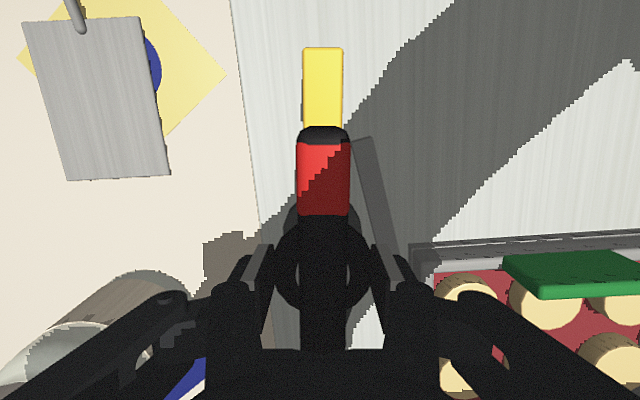

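The fingers closed on the round hub collar under the wing: the opening stopped at 44 mm with a force along z. I'll open, rise 13 mm and regrip.

>>> send_rows(offset=[[0,0,0],[0,0,0],[0,0,-0.2],[0,0,-0.13],[0,0,0]], spin=[0,0,0,0,0], jaw=[0.4,0.4,0.4,0.4,0.4])

```text
time: 10.65
position: [0.6391, -0.1815, 0.0821]
eef_rot: [-3.14, 0.004, -3.082]
ft_force: [0.3, -0.2, 0.2]
gripper_width: 0.596
gripper_force: 0.0
```

>>> send_rows(offset=[[0,0,0],[0,0,0],[0,0,0],[0,0,0],[0,0,0]], spin=[0,0,0,0,0], jaw=[0.6,0.8,1,1,1], grip_force=50)

```text
time: 11.15
position: [0.6378, -0.1782, 0.0801]
eef_rot: [3.139, -0.001, -3.08]
ft_force: [-3.7, 5.7, 7.5]
gripper_width: 0.202
gripper_force: 49.5
```

```bash
python3 - <<'E'
from m import *
s=robot.state(); print(Pr(s['position']),{k:np.round(s[k],2).tolist() for k in("joints","ft_force","ft_torque","eef_rot","gripper_width","gripper_force")})
E
```

```text
[ -47.  -131.5   80.1] {'joints': [-0.17, 0.68, 0.56, 1.66, -0.43, 0.92, 2.19], 'ft_force': [-3.67, 5.73, 7.54], 'ft_torque': [1.12, 0.66, -0.04], 'eef_rot': [3.14, -0.0, -3.08], 'gripper_width': 0.2, 'gripper_force': 49.49}
```

It now grips the wing (17 mm). I'll turn it clockwise.

>>> send_rows(offset=[[0,0,0],[0,0,0],[0,0,0],[0,0,0],[0,0,0]], spin=[0.5,0.8,0.8,0.8,0.8], jaw=[1,1,1,1,1], grip_force=80)

```text
time: 11.65
position: [0.6377, -0.1779, 0.0802]
eef_rot: [3.139, -0.002, 2.878]
ft_force: [-4.2, 5.4, 9.3]
gripper_width: 0.191
gripper_force: 79.8
```

>>> send_rows(offset=[[0,0,0],[0,0,0],[0,0,0],[0,0,0],[0,0,0]], spin=[0.8,0.8,0.8,0.8,0.8], jaw=[1,1,1,1,1])

```text
time: 12.15
position: [0.6377, -0.1777, 0.0802]
eef_rot: [3.139, -0.003, 2.53]
ft_force: [-4.8, 6.7, 8.8]
gripper_width: 0.192
gripper_force: 79.9
```

>>> send_rows(offset=[[0,0,0],[0,0,0],[0,0,0],[0,0,0],[0,0,0]], spin=[0.8,0.8,0.8,0.8,0.8], jaw=[1,1,1,1,1])

```text
time: 12.65
position: [0.6379, -0.1775, 0.0802]
eef_rot: [3.14, -0.004, 2.18]
ft_force: [-4.2, 7.7, 10.6]
gripper_width: 0.194
gripper_force: 79.8
```

```bash
python3 - <<'E'
from m import *
s=robot.state(); print(Pr(s['position']),{k:np.round(s[k],2).tolist() for k in("joints","ft_force","ft_torque","eef_rot","gripper_width","gripper_force")})
E
```

```text
[ -46.8 -130.9   80.2] {'joints': [-0.32, 0.76, 0.81, 1.67, -0.65, 0.99, 1.34], 'ft_force': [-4.21, 7.71, 10.59], 'ft_torque': [1.47, 0.73, 0.2], 'eef_rot': [3.14, -0.0, 2.18], 'gripper_width': 0.19, 'gripper_force': 79.85}
```

>>> send_rows(offset=[[0,0,0],[0,0,0],[0,0,0],[0,0,0],[0,0,0]], spin=[0.8,0.8,0.8,0.8,0.6], jaw=[1,1,1,1,1])

```text
time: 13.15
position: [0.6382, -0.1774, 0.0802]
eef_rot: [3.141, -0.004, 1.848]
ft_force: [-3.6, 7.3, 9.6]
gripper_width: 0.193
gripper_force: 79.9
```

>>> send_rows(offset=[[0,0,0],[0,0,0],[0,0,0],[0,0,0]], spin=[0.6,0.5,0.4,0], jaw=[1,1,1,1])

```text
time: 13.55
position: [0.6383, -0.1774, 0.0802]
eef_rot: [3.141, -0.004, 1.719]
ft_force: [-2.6, 8.3, 9.5]
gripper_width: 0.189
gripper_force: 80.0
```

```bash
python3 - <<'E'
from m import *
s=robot.state(); print(Pr(s['position']),{k:np.round(s[k],2).tolist() for k in("joints","ft_force","ft_torque","eef_rot","gripper_width","gripper_force")})
E
```

```text
[ -46.4 -130.9   80.2] {'joints': [-0.37, 0.81, 0.92, 1.68, -0.74, 1.04, 0.95], 'ft_force': [-2.58, 8.26, 9.53], 'ft_torque': [1.53, 0.51, -0.43], 'eef_rot': [3.14, -0.0, 1.72], 'gripper_width': 0.19, 'gripper_force': 79.95}
```

The knob is at its end stop, so I'll release, rise and check.

>>> send_rows(offset=[[0,0,0],[0,0,0],[0,0,0],[0,0,-0.3],[0,0,-1]], spin=[0,0,0,0,0], jaw=[0.5,0.5,0.5,0.5,0.5])

```text
time: 14.05
position: [0.6359, -0.1793, 0.1293]
eef_rot: [-3.136, -0.002, 1.718]
ft_force: [1.5, 0.9, -0.1]
gripper_width: 0.502
gripper_force: 0.0
```

>>> send_rows(offset=[[0,0,-1],[0,0,-1],[0,0,-1],[0,0,-1],[0,0,0]], spin=[0,0,0,0,0], jaw=[0.5,0.5,0.5,0.5,0.5])

```text
time: 14.55
position: [0.6392, -0.1826, 0.2985]
eef_rot: [3.134, 0.004, 1.717]
ft_force: [0.9, -0.7, -0.7]
gripper_width: 0.498
gripper_force: 0.0
```

```bash
python3 - <<'E'
from m import *
s=robot.state(); print(Pr(s['position']),s["ft_force"])
im=cams.get_image("scene"); save("s6",cv2.resize(im["color"][150:330,160:420],None,fx=3,fy=3)); w=cloud(im); c=im["color"]
def rep(c,w):
    hsv=cv2.cvtColor(c,cv2.COLOR_RGB2HSV).astype(int); H,S,V=hsv[...,0],hsv[...,1],hsv[...,2]
    a=np.radians(PY); Rm=np.array([[np.cos(a),np.sin(a)],[-np.sin(a),np.cos(a)]]); q=np.dstack([(w[...,:2]-PO)@Rm.T,w[...,2]])*1000
    x,y,z=q[...,0],q[...,1],q[...,2]
    for nm,k in(("wing",(z>92)&(z<108)&(abs(x+45)<75)&(abs(y+130)<75)),("yel",(H>20)&(H<32)&(S>150)&(z>30)&(z<46)&(abs(x+45)<40)&(y>-180)&(y<-20)),("green",(H>45)&(H<85)&(S>120)&(z>50)&(z<80)&(x>-215)&(abs(y)<80))):
        if k.sum()>4: print(nm,k.sum(),np.percentile(q[k],[2,50,98],axis=0).round(1).tolist(),cv2.minAreaRect(q[k][:,:2].astype(np.float32)))
rep(c,w)
s=robot.state(); im=cams.get_image("wrist"); rep(im["color"],cloud(im,s))
E
```

```text
[ -46.2 -136.1  298.5] [ 0.86149207 -0.73682657 -0.72821123]
wing 280 [[-55.1, -190.2, 92.5], [-42.6, -124.1, 101.6], [-35.5, -66.6, 106.3]] ((-46.03398895263672, -129.67141723632812), (129.9367218017578, 22.01480484008789), 88.62415313720703)
wing 2009 [[-54.8, -193.0, 98.0], [-46.3, -127.4, 101.0], [-37.7, -70.6, 102.8]] ((-46.06894302368164, -132.75169372558594), (17.59069061279297, 128.236328125), 0.05697042867541313)
yel 463 [[-55.0, -66.6, 37.3], [-45.8, -49.8, 39.1], [-37.3, -33.4, 41.0]] ((-46.15518569946289, -51.05242919921875), (17.782472610473633, 35.464576721191406), 0.28883200883865356)
green 317 [[-31.3, -33.0, 52.1], [-26.3, -5.4, 71.6], [-23.9, 24.5, 73.6]] ((-27.43050193786621, -3.6689529418945312), (59.124996185302734, 7.74389123916626), 89.78841400146484)
```

View pics/s6.png

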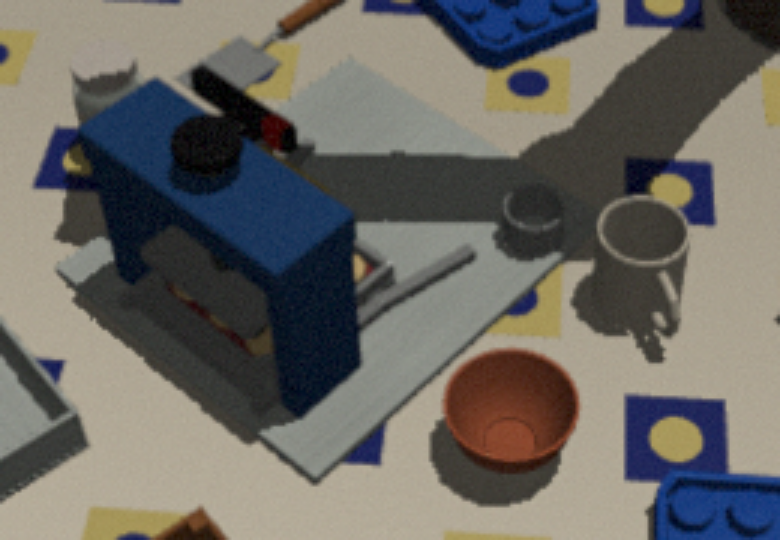

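The bar lies exactly across behind the tray (x -46, angle 0.1°) and the tray is home. The cutter, bowl, mug, jar and spatula haven't moved, and the robot is clear.

```bash
python3 -c "
from rig import job
print(job.hand_in())"
```

```text
the job is handed in; nothing more can be done
None
```

The tray is fully home and flat against the stop, the knob is locked with its yellow bar across behind the tray, and the job is handed in at about 15 s; the hand-in returned no verdict.

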